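# Start and tighten the clamp knob on a circuit-board holder

### The job

Take the red wing knob out of its grey rest and set it gently, upright, into the brass socket of the board holder with its bar in line with the two black marks. Keeping light downward pressure, turn it backwards (counter-clockwise seen from above) until you feel it drop into the thread start, stop there, then screw it forwards (clockwise) until its flange is down flat on the aluminium collar and it is snug, and let go. Never force it, neither down nor against a stop, and leave the other things on the bench where they are.

Things in the scene. Friction and masses are not known exactly. Their poses are not given: they have to be found in the camera images.
- knob: red wing knob with a steel shank, 70 to 130 g, upright. Origin: centre of the underside of its round flange (48 mm diameter, 5 mm thick); z up, x along the grip bar. The bar stands on the flange: 44 mm long (x), 16 mm thick (y), top 37 mm above the origin, a white line on top. Below the flange: a shank 13 mm diameter, its tapered tip ending 26 mm below the origin
- lugs (a point): on the knob's axis, 16 mm below its origin, level with the underside of two round lug pins (4 mm thick) that stick out of the shank along the knob's +x and -x to 13 mm from the axis
- knob_grip (a point): grip point on the knob's axis, 28 mm above the underside of its flange; pinch the bar here across its 16 mm thickness (along the knob's y)
- rest: grey plastic block, 70 x 70 x 32 mm, fixed to the bench, with a 30 mm hole in its middle in which the knob hangs by its flange; origin: centre of the underside
- holder: board holder fixed to the bench: black base 200 x 110 x 10 mm (-55 to +145 mm in x), an aluminium collar 70 x 70 mm with its top 45 mm above the bench, and a circuit board under a strap. Origin: on the bench below the socket's axis; z up, x from the collar towards the board. Two black marks on the collar lie along x, either side of its hole
- seat (a point): on the socket's axis, level with the collar's top, where the knob's origin ends when its flange is seated. The 34 mm hole here holds the brass socket, a two-start quick thread; the knob's origin is about 10 mm above this point with the lugs on the rim, 2 mm with them on the shelf
- rim (a point): on the axis, level with the socket's flat rim, 6 mm below the seat, where the lugs rest at first. With the bar along the marks, a start gap lies 0.3 to 1.3 rad counter-clockwise of each lug (differs each time, not measured). Press with about 5 N: at the gap the force collapses; some 0.4 rad beyond that a lug meets the gap's far wall. Clockwise on the rim are steel stops
- shelf (a point): on the axis, level with the shelf in the start gaps, 8 mm below the rim; after the drop turn back 0.1 rad more and let the lugs down onto it. Clockwise from there the thread goes down 4 mm per rad. Counted from where the drop was felt: flange on the collar after about 0.6 rad, slack out after about 1.0, snug at 1.2 to 1.5 (socket drawn up 1 mm or more), hard stop near 1.65
- socket_float (a joint): spring float of the socket, m: 0 at rest, down to -0.004 when pressed (then a hard stop), positive when the tightened knob draws it up; 2 N per mm. The socket also yields elastically in twist, about 1.5 N m per rad.
- tray: open blue plastic tray 100 x 80 x 25 mm, fixed, holding the spare knob; origin under its centre
- spare_knob: bystander: small round black knob, 32 mm diameter, 30 mm high with its stud up; origin: centre of its underside
- jar: bystander: white jar with blue cap, 48 mm diameter, 60 mm high; origin: centre of its underside
- mouse: bystander: black computer mouse, 100 x 58 x 24 mm; origin: centre of its underside
- driver: bystander: screwdriver with yellow handle, lying along its x axis; origin: under its middle
- pen_cup: bystander: black pen cup, 72 mm diameter, 80 mm high; origin: centre of its underside
- reel: bystander: flat blue component reel, 110 mm diameter, 12 mm high; origin: centre of its underside
- loose_board: bystander: green circuit board 120 x 80 x 7 mm lying on the bench; origin: centre of its underside
There are look-alikes about, which are no part of the job. Of the things like the knob, leave any that is brown, green or purple; of the rest the smaller one is meant.

How it is judged:
On the way, in this order (a step that is already met when the one before it is completed fails the run):
1. the knob stands upright on the socket's rim, centred, its bar in line with the marks (horizontal distance between knob and seat below 0.004 m and z of knob in the frame of seat between 0.0055 and 0.0115 m and angle between the x axis of knob and the x axis of holder, either way round below 0.26 rad and angle between knob's own z axis and vertical below 0.1 rad), for 0.1 s.
2. turned back, the knob has dropped into the thread start (horizontal distance between knob and seat below 0.004 m and z of knob in the frame of seat below 0.004 m and angle between knob's own z axis and vertical below 0.1 rad), for 0.1 s.
At the end, for the whole second after the job is handed in: The knob is in the socket within 4 mm of its axis, upright within 0.05 rad, its flange down on the collar within 1 mm, tight enough that it draws the sprung socket up by more than 0.4 mm, released and at rest (horizontal distance between knob and seat below 0.004 m and z of knob in the frame of seat below 0.001 m and angle between knob's own z axis and vertical below 0.05 rad and value of joint socket_float above 0.0004 m and linear speed of knob below 0.01 m/s and contact force between the fingers and knob below 0.1 N); the robot touches nothing.
It fails at once if the knob is forced: more than 25 N between the knob and the board holder with its socket (contact force between knob and holder above 25 N).
It fails at once if the robot presses on the board holder with more than 15 N (contact force between any of the fingers, the arm and holder above 15 N).
It fails at once if a bystander is moved more than 20 mm (distance of any of spare_knob, jar, mouse, driver, pen_cup, reel, loose_board from where it was at the start of the episode above 0.02 m).
It also fails if it takes over 70 s, if anything falls off the work surface, if the arm or the gripper's body presses on something with over 40 N, if the wrist force passes 120 N, or if a joint passes its speed limit or range.

### The arm

A 7-joint arm with a two-finger parallel gripper is mounted at the origin on the work surface. World frame = base frame: x ahead of the robot, y to its left, z up, the work surface at z = 0. Lengths are in m, angles in rad, forces in N, time in s.
With the tool pointing down it reaches from about 0.4 to 0.85 m from the base axis. Payload 10.4 kg.
Tool frame: the origin (TCP) lies on the centre line of the jaws, within the pads' length; the fingertips stand 11 mm ahead of it and the grasp point (between the pads) lies 8 mm behind it (tip_reach is the distance from the TCP to the fingertips, in m); z points along the fingers, y is the line along which they close (so a half turn about z gives the same grasp; the last joint's range is limited). The gripper opens to 85 mm and grips with 20 to 120 N. Pads are 22 mm wide; open, the fingers measure 114 mm over their backs; the gripper's body (76 mm by 85 mm) begins 54 mm behind the grasp point. The pads swing forward as they close: fully open they stand 13 mm farther back than shut.
Start: joints at [1.262, 0.332, -0.065, 1.46, 0.022, 1.35, -0.088], TCP at [0.176, -0.6, 0.242] pointing down, gripper open.
Joint ranges: [-2.6, 2.6], [-0.5, 2.12], [-1.47, 1.34], [0.16, 2.42], [-1.27, 4.41], [0.06, 2.06], [-2.6, 2.6]. Speed limits (rad/s): [2.22, 2.22, 2.79, 2.79, 3.14, 3.14, 3.14].

### API

Orientations are given as a unit quaternion [x, y, z, w].
In Python, from workcell import get_obs, camera, hand_in, tip_reach gives the robot as it stands. The module is installed in compiled form; this text tells all that it offers.
- The arm moves only by the tool move_arm, never from a script. Its argument "plan" is a list of rows, each an object with "delta_pos": the shift along the tool's x, y, z in normalised numbers (1 is 0.8 m), a list of three; "turn": the turn, a rotation vector about the tool's x, y, z in parts of the range, where 1.0 means pi/2 rad, a list of three; "fingers": the closure, from 0 (fully open) to 1 (shut). A call has 1 to 12 rows; each row is the pose to reach, as a shift and turn from the pose commanded when the call began, along the tool's axes at that moment; what a row does not reach only later rows make up. A row lasts 1/8 s, in which the tool goes at most 62.5 mm and 10.7 degrees, less where a joint would pass 70% of its speed; a pose out of reach is approached as far as the arm can. A shift or turn number past 1, either way, is cut back to 1. A call with a gripper value outside its range is refused whole. The fingers move at their own pace and stop on an object; "force" is the grip in N (left out, the last holds). Time passes only in rows, so rows that repeat a pose let the fingers close. It gives the time, the measured TCP pose, the force, the opening and the grip force at its end, in the units of the state.
- get_obs(): the state, without advancing time (a new reading comes with each control period).
- camera(name): name is "scene" or "side" or "wrist"; returns a dict with "color" (384x512x3 uint8, red, green, blue), "range_z" (384x512 float32, m along the optical axis (not along the pixel's ray), 0 where there is no reading), "fx", "fy", "cx", "cy" (pixels), "R" (3x3) and "t" (3): a world point X has camera coordinates R X + t; the wrist camera has in their place "tool_from_camera" (4x4, takes a point from camera to tool coordinates, whose origin is the TCP and whose axes are the flange's). Camera axes: x right, y down, z forward; pixel columns grow to the right and rows downward; lengths in m; the calibration is good to about 2 mm. A picture is of the moment at which its call begins: read the wrist's pose just before it.
- hand_in(): hands the job in; it is judged then, once.
The state is a dict: "clock": time; "joint_pos": joint angles; "joint_velocities": joint speeds; "tau": joint torques, N m; "position": TCP position; "ee_rot": TCP orientation; "ft_force": force on the tool from outside, world axes, zero at the start; "torque": the same for the moment, N m; "grip_width": opening from 0.0 (shut) to 1.0 (fully open); "grasp_force": force on a finger pad.
Only numpy, scipy, OpenCV 4.12 (cv2) and the standard library are available. Lean on these libraries where they do the work, as an engineer would, in place of code of your own. Each camera call takes 0.05 s, during which the arm holds its last target. There are 200 camera calls.

## Working session

There is one attempt and no reset: what is moved stays moved. The work goes in short steps, Python scripts to look and compute and a tool call to move; the robot and the scene stay as the last step left them, time stands still between calls to the robot, and variables do not carry over. Pictures are saved under pics/ and viewed, at most 10 in all, crops included, and the job is handed in when it is done.

Besides the shell and the picture viewer there is one more tool, called after "Request:" by a JSON object that holds its "api" and its "payload". move_arm: Moves the arm, as the interface text tells. Its arguments: {"type":"object","properties":{"plan":{"type":"array","items":{"type":"object","properties":{"delta_pos":{"type":"array","items":{"type":"number"}},"turn":{"type":"array","items":{"type":"number"}},"fingers":{"type":"number"}}}},"force":{"type":"number"}},"required":["plan"]}

```bash
mkdir -p pics
cat > h.py <<'E'
import numpy as np, cv2
from workcell import get_obs, camera
from scipy.spatial.transform import Rotation as Rn
def plane(c,u,v,z):
    R,t=np.array(c["R"]),np.array(c["t"]); o=-R.T@t
    d=R.T@np.array([(u-c["cx"])/c["fx"],(v-c["cy"])/c["fy"],1.])
    return o+d*(z-o[2])/d[2]
def cloud(c):
    v,u=np.mgrid[0:384,0:512]; z=c["range_z"]
    P=np.stack([(u-c["cx"])/c["fx"]*z,(v-c["cy"])/c["fy"]*z,z],-1)
    return (P-np.array(c["t"]))@np.array(c["R"])
def save(n,a): cv2.imwrite("pics/"+n,a[...,::-1])
E
python3 - <<'E'
from h import *
o=get_obs();print({k:np.round(v,3) for k,v in o.items()})
a=camera("scene");b=camera("side")
import pickle;pickle.dump((a,b),open("c.pkl","wb"))
save("scene.png",a["color"]);save("side.png",b["color"])
for c in(a,b):print(-np.array(c["R"]).T@c["t"],c["fx"])
w=camera("wrist");print(w["tool_from_camera"])
E
```

```text
{'clock': np.float64(0.0), 'joint_pos': array([ 1.262,  0.333, -0.065,  1.461,  0.022,  1.35 , -0.088]), 'joint_velocities': array([-0.001,  0.003, -0.   , -0.   ,  0.001,  0.   , -0.001]), 'tau': array([ 1.0000e-03, -6.2545e+01,  5.0000e-02, -3.9160e+01,  1.6000e-02,
        1.0000e-02,  0.0000e+00]), 'position': array([ 0.176, -0.599,  0.241]), 'ee_rot': array([ 0.99 ,  0.142, -0.   , -0.001]), 'ft_force': array([ 0.148,  0.211, -0.214]), 'torque': array([-0.01 , -0.021,  0.001]), 'grasp_force': np.float64(0.0), 'grip_width': np.float64(1.003)}
[ 1.2552489  -0.52104906  0.86600759] 443.5919805798891
[0.37086468 1.06441265 0.78794821] 439.8942537083665
[[ 7.91464834e-04 -9.56430086e-01 -2.91960383e-01  7.40278366e-02]
 [ 9.99999511e-01  5.83849056e-04  7.98237219e-04 -2.46166225e-04]
 [-5.92997298e-04 -2.91960872e-01  9.56430080e-01 -1.32125659e-01]
 [ 0.00000000e+00  0.00000000e+00  0.00000000e+00  1.00000000e+00]]
```

View pics/scene.png

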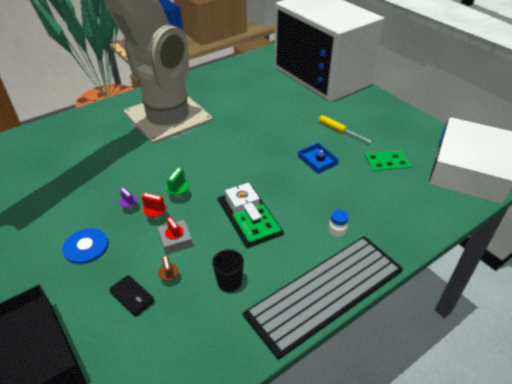

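View pics/side.png

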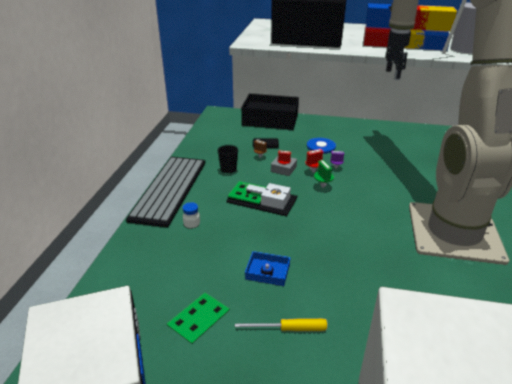

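Scene view: knob-like things are red in the grey rest (174,230), larger red (153,205), green (177,182), purple (128,198) and brown (168,270). The holder's collar is at (242,195). The side view shows the rest at (284,163) and the collar at (275,193). I choose the red one in the rest and will check its size.

Run:
```python
from h import *; import pickle
a,b=pickle.load(open("c.pkl","rb"))
for n,c in(("scene",a),("side",b)):
    P=cloud(c); hsv=cv2.cvtColor(c["color"],cv2.COLOR_RGB2HSV);H,S,V=cv2.split(hsv)
    red=(((H<5)|(H>174))&(S>150)&(V>80)).astype(np.uint8)
    k,l,st,ce=cv2.connectedComponentsWithStats(red)
    for i in range(1,k):
        if st[i,4]<25: continue
        Q=P[(l==i)];
        if abs(Q[:,0].mean())>1.2: continue
        print(n,"red",ce[i].round(1),st[i],"med",np.median(Q,0).round(3),"z5-98",np.percentile(Q[:,2],[2,50,98]).round(3))
    x0,y0=(100,150) if n=="scene" else (220,120)
    crop=cv2.resize(c["color"][y0:y0+110,x0:x0+180 if n=="scene" else x0+150],None,fx=4,fy=4,interpolation=cv2.INTER_CUBIC)
    # collar: white-ish pixels z 0.035..0.055
    m=(S<60)&(V>120)&(P[...,2]>.038)&(P[...,2]<.052)&(P[...,0]>.2)&(P[...,0]<.9)&(abs(P[...,1])<.6)
    k,l,st,ce=cv2.connectedComponentsWithStats(m.astype(np.uint8))
    for i in range(1,k):
        if st[i,4]>60:
            Q=P[l==i]; print(n,"collar",ce[i].round(1),st[i],Q.mean(0).round(4),Q.min(0).round(3),Q.max(0).round(3))
    save(n+"_crop.png",crop)
```

```text
scene red [153.1 206.2] [142 195  24  22 371] med [ 0.437 -0.261  0.054] z5-98 [0.037 0.054 0.08 ]
scene red [173.1 231. ] [165 218  18  21 210] med [ 0.539 -0.259  0.041] z5-98 [0.033 0.041 0.723]
scene collar [461.2 180.1] [433 171  56  19 226] [0.8379 0.4849 0.045 ] [0.77  0.448 0.038] [0.899 0.521 0.052]
scene collar [244.5 198.9] [226 183  35  37 586] [ 0.5413 -0.0458  0.0433] [ 0.485 -0.082  0.038] [ 0.618 -0.003  0.048]
side red [417.9  18.2] [415   6  10  23 104] med [ 0.037 -1.203  0.326] z5-98 [0.287 0.326 0.369]
side red [375.9  36.7] [364  28  25  18 378] med [ 0.214 -1.205  0.234] z5-98 [0.194 0.234 0.26 ]
side red [313.5 158.7] [306 151  17  17 176] med [ 0.426 -0.243  0.06 ] z5-98 [0.038 0.06  0.082]
side red [283.8 157.8] [278 152  12  12 119] med [ 0.526 -0.246  0.05 ] z5-98 [0.036 0.05  0.07 ]
side collar [271.1 190.8] [247 183  43  18 395] [ 0.5377 -0.044   0.0457] [ 0.485 -0.085  0.038] [ 0.616 -0.003  0.051]
```

View pics/scene_crop.png

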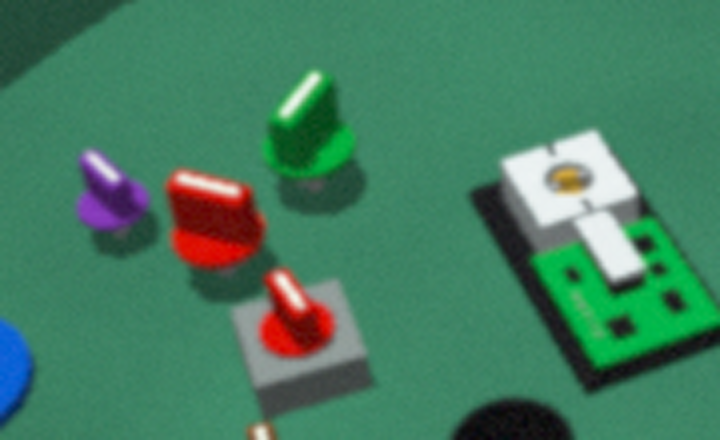

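The crop confirms it: the red knob in the grey rest is at crop (295,310) and is clearly smaller than the red one at (215,215). Collar marks are at crop (551,150) and (588,207).

Run:
```python
from h import *; import pickle
a,b=pickle.load(open("c.pkl","rb"))
f=lambda u,v,z:plane(a,100+u/4,150+v/4,z)
for p,q,z in(((280,273),(303,310),.069),((551,150),(588,207),.045),((551,150),(640,280),.045)):
    A,B=f(*p,z),f(*q,z);d=B-A;print(A.round(4),B.round(4),((A+B)/2).round(4),np.hypot(*d[:2]).round(4),np.arctan2(d[1],d[0]).round(3))
```

```text
[ 0.5121 -0.2498  0.069 ] [ 0.548  -0.2531  0.069 ] [ 0.5301 -0.2515  0.069 ] 0.0361 -0.094
[ 0.4954 -0.0363  0.045 ] [ 0.5563 -0.0481  0.045 ] [ 0.5258 -0.0422  0.045 ] 0.062 -0.19
[ 0.4954 -0.0363  0.045 ] [ 0.6303 -0.0596  0.045 ] [ 0.5628 -0.048   0.045 ] 0.1368 -0.171
```

The rows are not in the units I measure in: shifts go in shares of 0.8 m and turns go in shares of pi/2 rad. I convert before sending: 0.433 m / 0.8 = 0.5413, -0.233 m / 0.8 = -0.2913.

Request:
{"api": "move_arm", "payload": {"plan": [{"delta_pos": [0.5413, -0.2913, 0.0625]}, {"delta_pos": [0.5413, -0.2913, 0.0625]}, {"delta_pos": [0.5413, -0.2913, 0.0625]}, {"delta_pos": [0.5413, -0.2913, 0.0625]}, {"delta_pos": [0.5413, -0.2913, 0.0625]}, {"delta_pos": [0.5413, -0.2913, 0.0625]}, {"delta_pos": [0.5413, -0.2913, 0.0625]}, {"delta_pos": [0.5413, -0.2913, 0.0625]}, {"delta_pos": [0.5413, -0.2913, 0.0625]}, {"delta_pos": [0.5413, -0.2913, 0.0625]}]}}

```text
validation failed for argument at $.pl...
```

Converted, 0.433 m / 0.8 = 0.5413, -0.233 m / 0.8 = -0.2913.

Request:
{"api": "move_arm", "payload": {"plan": [{"delta_pos": [0.5413, -0.2913, 0.0625], "turn": [0, 0, 0], "fingers": 0}, {"delta_pos": [0.5413, -0.2913, 0.0625], "turn": [0, 0, 0], "fingers": 0}, {"delta_pos": [0.5413, -0.2913, 0.0625], "turn": [0, 0, 0], "fingers": 0}, {"delta_pos": [0.5413, -0.2913, 0.0625], "turn": [0, 0, 0], "fingers": 0}, {"delta_pos": [0.5413, -0.2913, 0.0625], "turn": [0, 0, 0], "fingers": 0}, {"delta_pos": [0.5413, -0.2913, 0.0625], "turn": [0, 0, 0], "fingers": 0}, {"delta_pos": [0.5413, -0.2913, 0.0625], "turn": [0, 0, 0], "fingers": 0}, {"delta_pos": [0.5413, -0.2913, 0.0625], "turn": [0, 0, 0], "fingers": 0}, {"delta_pos": [0.5413, -0.2913, 0.0625], "turn": [0, 0, 0], "fingers": 0}, {"delta_pos": [0.5413, -0.2913, 0.0625], "turn": [0, 0, 0], "fingers": 0}]}}

```text
clock: 1.4
position: [0.5255, -0.2545, 0.192]
ee_rot: [0.99, 0.142, -0.0, 0.0]
ft_force: [-1.5, -1.0, 0.4]
grip_width: 1.002
grasp_force: 0.0
```

```bash
cat >> h.py <<'E'
def wrist():
    o=get_obs(); c=camera("wrist"); T=np.eye(4); T[:3,:3]=Rn.from_quat(o["ee_rot"]).as_matrix(); T[:3,3]=o["position"]
    M=np.linalg.inv(T@np.array(c["tool_from_camera"])); c["R"]=M[:3,:3]; c["t"]=M[:3,3]; return o,c
E
python3 - <<'E'
from h import *
o,c=wrist();print(o["position"],Rn.from_quat(o["ee_rot"]).as_matrix().round(4)); save("w1.png",c["color"])
P=cloud(c);hsv=cv2.cvtColor(c["color"],cv2.COLOR_RGB2HSV);H,S,V=cv2.split(hsv)
red=(((H<6)|(H>174))&(S>130)&(V>60))
m=(S<90)&(V>130)&(P[...,2]>.06)&(P[...,2]<.08)
k,l,st,ce=cv2.connectedComponentsWithStats(m.astype(np.uint8))
for i in range(1,k):
    if st[i,4]>60:
        ys,xs=np.nonzero(l==i);r=cv2.minAreaRect(np.c_[xs,ys].astype(np.float32)); b=cv2.boxPoints(r)
        W=np.array([plane(c,*p,.069) for p in b]);s=W-np.roll(W,1,0);L=np.hypot(s[:,0],s[:,1]);j=L.argmax()
        print(ce[i],r,W.mean(0).round(4),L.round(4),"ang",np.arctan2(s[j,1],s[j,0]).round(3),"zmed",np.median(P[l==i][:,2]))
k,l,st,ce=cv2.connectedComponentsWithStats(red.astype(np.uint8))
for i in range(1,k):
    if st[i,4]>200:
        Q=P[l==i];t=Q[(Q[:,2]>.030)&(Q[:,2]<.045)];print("red",ce[i],st[i],np.percentile(Q[:,2],[5,95]),"flange mid",((t.min(0)+t.max(0))/2).round(4),np.ptp(t,0).round(3))
E
```

```text
[ 0.52554287 -0.25450214  0.19198442] [[ 9.595e-01  2.818e-01 -8.000e-04]
 [ 2.818e-01 -9.595e-01 -2.000e-04]
 [-9.000e-04 -0.000e+00 -1.000e+00]]
[372.5042735   89.55555556] ((372.32000732421875, 89.7400131225586), (7.0, 49.60000991821289), 36.869895935058594) [ 0.6224 -0.3196  0.069 ] [0.0056 0.0346 0.0054 0.0347] ang 2.836 zmed 0.06408603060201434
[252.37089202 183.38028169] ((252.4131622314453, 183.31961059570312), (5.332799434661865, 40.161170959472656), 19.29004669189453) [ 0.5262 -0.2534  0.069 ] [0.0045 0.0342 0.0043 0.0343] ang 3.105 zmed 0.070037220027072
red [251.71691176 173.77310924] [ 227  148   52   60 1904] [0.03648572 0.07006501] flange mid [ 0.5279 -0.2531  0.039 ] [0.045 0.046 0.01 ]
red [226.74566273 273.89590562] [ 196  242   60   80 2882] [0.0388246  0.08126351] flange mid [ 0.4246 -0.2555  0.0395] [0.059 0.06  0.011]
```

View pics/w1.png

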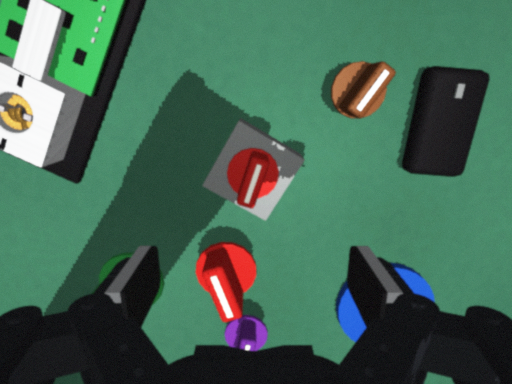

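The wrist view shows the target in the rest at (252,173), the larger red at (226,273) and the collar at the left edge (15,112). Next I look at the collar from above.

Converted, -0.203 m / 0.8 = -0.2538, 0.059 m / 0.8 = 0.0738, 0.33 rad / 1.5708 = 0.2101.

Request:
{"api": "move_arm", "payload": {"plan": [{"delta_pos": [0.0738, -0.2538, 0], "turn": [0, 0, 0.2101], "fingers": 0}, {"delta_pos": [0.0738, -0.2538, 0], "turn": [0, 0, 0.2101], "fingers": 0}, {"delta_pos": [0.0738, -0.2538, 0], "turn": [0, 0, 0.2101], "fingers": 0}, {"delta_pos": [0.0738, -0.2538, 0], "turn": [0, 0, 0.2101], "fingers": 0}, {"delta_pos": [0.0738, -0.2538, 0], "turn": [0, 0, 0.2101], "fingers": 0}, {"delta_pos": [0.0738, -0.2538, 0], "turn": [0, 0, 0.2101], "fingers": 0}, {"delta_pos": [0.0738, -0.2538, 0], "turn": [0, 0, 0.2101], "fingers": 0}]}}

```text
clock: 2.33
position: [0.5252, -0.0446, 0.1922]
ee_rot: [1.0, -0.024, -0.0, 0.0]
ft_force: [0.6, 0.4, -0.2]
grip_width: 1.004
grasp_force: 0.0
```

Run:
```python
from h import *
o,c=wrist();print(o["position"],Rn.from_quat(o["ee_rot"]).as_matrix().round(4),o["ft_force"])
P=cloud(c);hsv=cv2.cvtColor(c["color"],cv2.COLOR_RGB2HSV);H,S,V=cv2.split(hsv)
u,v=(c["R"]@np.array([.526,-.042,.045])+c["t"])[:2]/(c["R"]@np.array([.526,-.042,.045])+c["t"])[2]*[c["fx"],c["fy"]]+[c["cx"],c["cy"]]
print(u,v)
br=((H>12)&(H<35)&(S>90)&(V>60)).astype(np.uint8)
k,l,st,ce=cv2.connectedComponentsWithStats(br)
for i in range(1,k):
    if st[i,4]>60: Q=P[l==i];print("brass",ce[i],st[i],np.median(Q,0).round(4),((Q.min(0)+Q.max(0))/2).round(4),np.ptp(Q,0).round(3))
m=((S<70)&(V>120)&(P[...,2]>.04)&(P[...,2]<.05)).astype(np.uint8)
k,l,st,ce=cv2.connectedComponentsWithStats(m)
for i in range(1,k):
    if st[i,4]>300:
        ys,xs=np.nonzero(l==i);W=np.array([plane(c,x,y,.045) for x,y in zip(xs,ys)])[:,:2]
        r=cv2.minAreaRect((W*1000).astype(np.float32));print("white",ce[i],st[i],r,np.median(P[l==i][:,2]))
U,W=int(u),int(v);x0=max(U-70,0);y0=max(W-60,0);print(x0,y0)
save("w2.png",cv2.resize(c["color"][y0:y0+120,x0:x0+140],None,fx=5,fy=5,interpolation=cv2.INTER_CUBIC))
import pickle;pickle.dump(c,open("w2.pkl","wb"))
```

```text
[ 0.52524654 -0.04464816  0.19223785] [[ 9.989e-01 -4.720e-02 -1.000e-04]
 [-4.720e-02 -9.989e-01 -5.000e-04]
 [-1.000e-04  5.000e-04 -1.000e+00]] [ 0.619899    0.40399267 -0.19335041]
250.10707468874787 176.6126783827453
brass [252.46538462 169.08461538] [236 163  32  14 260] [ 0.531  -0.045   0.0384] [ 0.5584 -0.0428  0.1672] [0.082 0.031 0.314]
brass [250.23715415 186.64426877] [237 177  28  17 253] [ 0.5137 -0.0411  0.038 ] [ 0.5528 -0.0416  0.1683] [0.093 0.026 0.312]
white [254.80611328 156.91114774] [ 210   69   87  153 6674] ((550.9165649414062, -48.480552673339844), (70.02471923828125, 128.88970947265625), 79.67068481445312) 0.0450606569509169
180 116
```

View pics/w2.png

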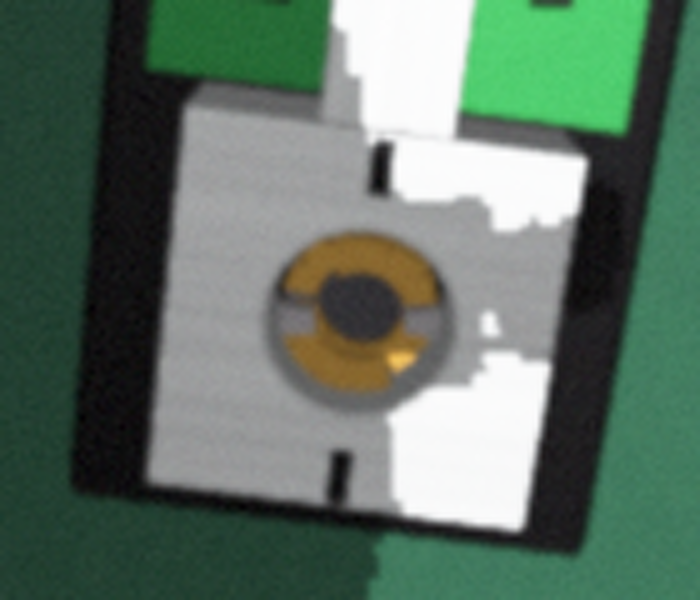

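Crop: collar hole centred at (360,320), marks at (381,168) and (340,477), start gaps (grey) to the left and right, board at the top.

Run:
```python
from h import *; import pickle
c=pickle.load(open("w2.pkl","rb"))
f=lambda x,y,z=.045:plane(c,(x+.5)/5-.5+180,(y+.5)/5-.5+116,z)[:2]
A,B=f(340,477),f(381,168);d=B-A;print("marks mid",((A+B)/2).round(4),np.hypot(*d).round(4),np.arctan2(d[1],d[0]).round(4))
C=np.array([f(*p) for p in((190,104),(586,157),(525,528),(147,486))]);print("corners",C.round(4),C.mean(0).round(4),np.linalg.norm(C-np.roll(C,1,0),axis=1).round(4))
e=[f(266,322),f(454,322),f(360,231),f(355,412)];print("hole",np.round(e,4),((e[0][1]+e[1][1])/2),(e[2][0]+e[3][0])/2)
from workcell import tip_reach;print(tip_reach() if callable(tip_reach) else tip_reach)
```

```text
marks mid [ 0.5219 -0.0431] 0.0581 -0.1752
corners [[ 0.5631 -0.0157]
 [ 0.5507 -0.084 ]
 [ 0.4815 -0.0721]
 [ 0.4932 -0.0022]] [ 0.5221 -0.0435] [0.0713 0.0693 0.0703 0.0708]
hole [[ 0.5236 -0.0263]
 [ 0.522  -0.0601]
 [ 0.5394 -0.044 ]
 [ 0.5058 -0.0415]] -0.04318558118214536 0.5226249147933482
0.011
```

Converted, 0.208 m / 0.8 = 0.26, 0.012 m / 0.8 = 0.015.

Request:
{"api": "move_arm", "payload": {"plan": [{"delta_pos": [0.015, 0.26, 0], "turn": [0, 0, 0], "fingers": 0}, {"delta_pos": [0.015, 0.26, 0], "turn": [0, 0, 0], "fingers": 0}, {"delta_pos": [0.015, 0.26, 0], "turn": [0, 0, 0], "fingers": 0}, {"delta_pos": [0.015, 0.26, 0], "turn": [0, 0, 0], "fingers": 0}, {"delta_pos": [0.015, 0.26, 0], "turn": [0, 0, 0], "fingers": 0}, {"delta_pos": [0.015, 0.26, 0], "turn": [0, 0, 0], "fingers": 0}, {"delta_pos": [0.015, 0.26, 0], "turn": [0, 0, 0], "fingers": 0}]}}

```text
clock: 3.25
position: [0.5286, -0.2492, 0.1925]
ee_rot: [1.0, -0.021, 0.0, -0.0]
ft_force: [0.6, 0.4, 0.5]
grip_width: 1.001
grasp_force: 0.0
```

```bash
cat > k.py <<'E'
from h import *
o,c=wrist();print(o["position"],Rn.from_quat(o["ee_rot"]).as_matrix().round(4)[:,0])
P=cloud(c);hsv=cv2.cvtColor(c["color"],cv2.COLOR_RGB2HSV);H,S,V=cv2.split(hsv)
m=(S<90)&(V>130)&(P[...,2]>.06)&(P[...,2]<.08)
k,l,st,ce=cv2.connectedComponentsWithStats(m.astype(np.uint8))
for i in range(1,k):
    if st[i,4]>60:
        ys,xs=np.nonzero(l==i);W=np.array([plane(c,x,y,.069)[:2] for x,y in zip(xs,ys)])
        vx,vy,_,_=cv2.fitLine(W.astype(np.float32),cv2.DIST_L2,0,.0001,.0001).ravel()
        print(ce[i],W.mean(0).round(4),"ang",np.arctan2(vy,vx).round(3),np.ptp(W,0).round(3))
E
python3 k.py
```

```text
[ 0.52858094 -0.24918437  0.1924951 ] [ 9.991e-01 -4.170e-02  3.000e-04]
[344.17847769  58.11023622] [ 0.6229 -0.3202] ang -0.302 [0.033 0.014]
[258.21226415 186.95754717] [ 0.5264 -0.2532] ang -0.035 [0.035 0.005]
```

Converted, 0.138 m / 0.8 = 0.1725, 0.002 m / 0.8 = 0.0025.

Request:
{"api": "move_arm", "payload": {"plan": [{"delta_pos": [-0.0013, 0.0025, 0.0625], "turn": [0, 0, 0], "fingers": 0}, {"delta_pos": [-0.0013, 0.0025, 0.1125], "turn": [0, 0, 0], "fingers": 0}, {"delta_pos": [-0.0013, 0.0025, 0.15], "turn": [0, 0, 0], "fingers": 0}, {"delta_pos": [-0.0013, 0.0025, 0.1725], "turn": [0, 0, 0], "fingers": 0}, {"delta_pos": [-0.0013, 0.0025, 0.1725], "turn": [0, 0, 0], "fingers": 0}, {"delta_pos": [-0.0013, 0.0025, 0.1725], "turn": [0, 0, 0], "fingers": 0}]}}

```text
clock: 4.05
position: [0.528, -0.253, 0.0556]
ee_rot: [1.0, -0.022, 0.001, 0.0]
ft_force: [0.3, -1.1, 0.6]
grip_width: 1.002
grasp_force: 0.0
```

Request:
{"api": "move_arm", "payload": {"plan": [{"delta_pos": [0, 0, 0], "turn": [0, 0, 0], "fingers": 0.5}, {"delta_pos": [0, 0, 0], "turn": [0, 0, 0], "fingers": 0.6}, {"delta_pos": [0, 0, 0], "turn": [0, 0, 0], "fingers": 0.7}, {"delta_pos": [0, 0, 0], "turn": [0, 0, 0], "fingers": 0.8}, {"delta_pos": [0, 0, 0], "turn": [0, 0, 0], "fingers": 0.9}, {"delta_pos": [0, 0, 0], "turn": [0, 0, 0], "fingers": 1}, {"delta_pos": [0, 0, 0], "turn": [0, 0, 0], "fingers": 1}, {"delta_pos": [0, 0, 0], "turn": [0, 0, 0], "fingers": 1}], "force": 40}}

```text
clock: 5.05
position: [0.5272, -0.253, 0.0545]
ee_rot: [1.0, -0.022, 0.0, 0.0]
ft_force: [-0.5, 0.4, 4.1]
grip_width: 0.182
grasp_force: 39.8
```

Converted, -0.1 m / 0.8 = -0.125, -0.06 m / 0.8 = -0.075.

Request:
{"api": "move_arm", "payload": {"plan": [{"delta_pos": [0, 0, -0.025], "turn": [0, 0, 0], "fingers": 1}, {"delta_pos": [0, 0, -0.075], "turn": [0, 0, 0], "fingers": 1}, {"delta_pos": [0, 0, -0.125], "turn": [0, 0, 0], "fingers": 1}, {"delta_pos": [0, 0, -0.125], "turn": [0, 0, 0], "fingers": 1}, {"delta_pos": [0, 0, -0.125], "turn": [0, 0, 0], "fingers": 1}]}}

```text
clock: 5.68
position: [0.5267, -0.2529, 0.1543]
ee_rot: [1.0, -0.022, -0.0, 0.0]
ft_force: [0.1, 0.8, -2.1]
grip_width: 0.184
grasp_force: 39.3
```

Converted, -0.21 m / 0.8 = -0.2625, 0.03 m / 0.8 = 0.0375, 0.132 rad / 1.5708 = 0.084.

Request:
{"api": "move_arm", "payload": {"plan": [{"delta_pos": [-0.0038, -0.0625, 0], "turn": [0, 0, 0.0191], "fingers": 1}, {"delta_pos": [-0.0075, -0.125, 0], "turn": [0, 0, 0.0382], "fingers": 1}, {"delta_pos": [-0.0113, -0.1875, 0], "turn": [0, 0, 0.0637], "fingers": 1}, {"delta_pos": [-0.0163, -0.2438, 0], "turn": [0, 0, 0.084], "fingers": 1}, {"delta_pos": [-0.0163, -0.2625, 0.025], "turn": [0, 0, 0.084], "fingers": 1}, {"delta_pos": [-0.0163, -0.2625, 0.0375], "turn": [0, 0, 0.084], "fingers": 1}, {"delta_pos": [-0.0163, -0.2625, 0.0375], "turn": [0, 0, 0.084], "fingers": 1}]}}

```text
clock: 6.55
position: [0.5224, -0.0438, 0.123]
ee_rot: [0.996, -0.089, -0.001, 0.0]
ft_force: [-0.4, -0.6, -1.4]
grip_width: 0.179
grasp_force: 39.3
```

Run:
```python
from h import *
o,c=wrist();x=Rn.from_quat(o["ee_rot"]).as_matrix();print(o["position"],np.arctan2(x[1,0],x[0,0]),o["ft_force"],o["torque"])
s=camera("side");P0=np.array([.5223,-.0432,.08]);q=s["R"]@P0+s["t"];u,v=int(q[0]/q[2]*s["fx"]+s["cx"]),int(q[1]/q[2]*s["fy"]+s["cy"])
A=cv2.resize(c["color"][60:330,140:360],(390,480),interpolation=cv2.INTER_CUBIC);B=cv2.resize(s["color"][v-60:v+60,u-50:u+50],(400,480),interpolation=cv2.INTER_CUBIC)
save("w3.png",np.hstack([A,B]))
```

```text
[ 0.5224137  -0.04376726  0.1230497 ] -0.17729748038605933 [-0.35497838 -0.59554004 -1.38447365] [-0.02846177 -0.01578481  0.00196802]
```

View pics/w3.png

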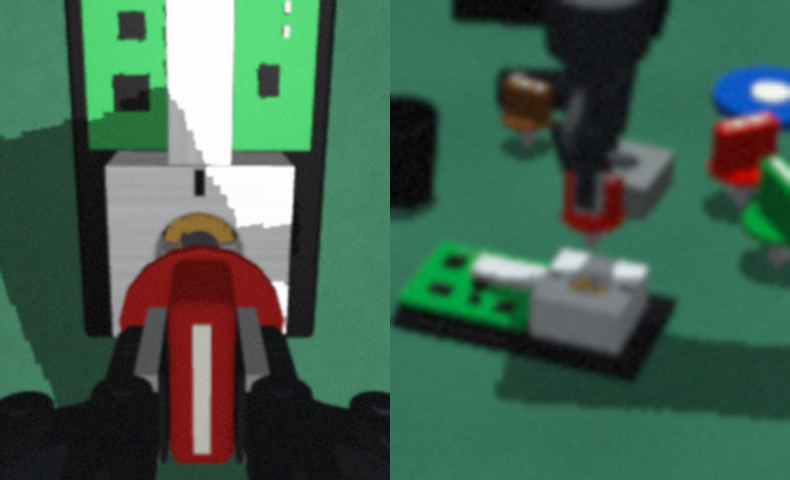

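Bar, mark and hole line up in the wrist view (columns ~201, 199, 200), and the knob is held upright above the socket. Lowering.

Converted, 0.044 m / 0.8 = 0.055, 0.042 m / 0.8 = 0.0525.

Request:
{"api": "move_arm", "payload": {"plan": [{"delta_pos": [0, 0, 0.025], "turn": [0, 0, 0], "fingers": 1}, {"delta_pos": [0, 0, 0.0425], "turn": [0, 0, 0], "fingers": 1}, {"delta_pos": [0, 0, 0.0525], "turn": [0, 0, 0], "fingers": 1}, {"delta_pos": [0, 0, 0.055], "turn": [0, 0, 0], "fingers": 1}, {"delta_pos": [0, 0, 0.055], "turn": [0, 0, 0], "fingers": 1}, {"delta_pos": [0, 0, 0.055], "turn": [0, 0, 0], "fingers": 1}]}}

```text
clock: 7.4
position: [0.5237, -0.0426, 0.0808]
ee_rot: [0.996, -0.088, 0.0, 0.0]
ft_force: [0.3, 0.1, -1.8]
grip_width: 0.179
grasp_force: 39.3
```

Converted, 0.0035 m / 0.8 = 0.0044, 0.003 m / 0.8 = 0.0038.

Request:
{"api": "move_arm", "payload": {"plan": [{"delta_pos": [0, 0, 0.0013], "turn": [0, 0, 0], "fingers": 1}, {"delta_pos": [0, 0, 0.0025], "turn": [0, 0, 0], "fingers": 1}, {"delta_pos": [0, 0, 0.0038], "turn": [0, 0, 0], "fingers": 1}, {"delta_pos": [0, 0, 0.0044], "turn": [0, 0, 0], "fingers": 1}, {"delta_pos": [0, 0, 0.0044], "turn": [0, 0, 0], "fingers": 1}]}}

```text
clock: 8.02
position: [0.5234, -0.0426, 0.0768]
ee_rot: [0.996, -0.088, 0.0, 0.0]
ft_force: [0.5, -0.4, 0.6]
grip_width: 0.179
grasp_force: 39.3
```

Converted, 0.0017 m / 0.8 = 0.0021, 0.001 m / 0.8 = 0.0013.

Request:
{"api": "move_arm", "payload": {"plan": [{"delta_pos": [0, 0, 0.0013], "turn": [0, 0, 0], "fingers": 1}, {"delta_pos": [0, 0, 0.0021], "turn": [0, 0, 0], "fingers": 1}, {"delta_pos": [0, 0, 0.0021], "turn": [0, 0, 0], "fingers": 1}, {"delta_pos": [0, 0, 0.0021], "turn": [0, 0, 0], "fingers": 1}]}}

```text
clock: 8.52
position: [0.5234, -0.0426, 0.0752]
ee_rot: [0.996, -0.088, 0.0, 0.0]
ft_force: [-0.7, 0.4, 2.3]
grip_width: 0.178
grasp_force: 39.6
```

Converted, 0.0003 m / 0.8 = 0.0004, -0.24 rad / 1.5708 = -0.1528.

Request:
{"api": "move_arm", "payload": {"plan": [{"delta_pos": [0, 0, 0], "turn": [0, 0, -0.0382], "fingers": 1}, {"delta_pos": [0, 0, 0.0004], "turn": [0, 0, -0.0764], "fingers": 1}, {"delta_pos": [0, 0, 0.0004], "turn": [0, 0, -0.1146], "fingers": 1}, {"delta_pos": [0, 0, 0.0004], "turn": [0, 0, -0.1528], "fingers": 1}, {"delta_pos": [0, 0, 0.0004], "turn": [0, 0, -0.1528], "fingers": 1}]}}

```text
clock: 9.15
position: [0.5237, -0.0427, 0.075]
ee_rot: [0.999, 0.032, 0.0, 0.0]
ft_force: [-0.2, -1.2, 2.3]
grip_width: 0.182
grasp_force: 39.8
```

Converted, -0.12 rad / 1.5708 = -0.0764.

Request:
{"api": "move_arm", "payload": {"plan": [{"delta_pos": [0, 0, 0], "turn": [0, 0, -0.0382], "fingers": 1}, {"delta_pos": [0, 0, 0], "turn": [0, 0, -0.0764], "fingers": 1}, {"delta_pos": [0, 0, 0], "turn": [0, 0, -0.0764], "fingers": 1}]}}

```text
clock: 9.52
position: [0.5236, -0.0426, 0.075]
ee_rot: [0.996, 0.091, 0.0, 0.0]
ft_force: [-0.1, -0.1, 2.2]
grip_width: 0.176
grasp_force: 39.8
```

Converted, -0.12 rad / 1.5708 = -0.0764.

Request:
{"api": "move_arm", "payload": {"plan": [{"delta_pos": [0, 0, 0], "turn": [0, 0, -0.0382], "fingers": 1}, {"delta_pos": [0, 0, 0], "turn": [0, 0, -0.0764], "fingers": 1}, {"delta_pos": [0, 0, 0], "turn": [0, 0, -0.0764], "fingers": 1}]}}

```text
clock: 9.9
position: [0.5236, -0.0426, 0.0749]
ee_rot: [0.989, 0.15, 0.0, 0.0]
ft_force: [0.6, -0.5, 2.5]
grip_width: 0.178
grasp_force: 39.8
```

Converted, -0.12 rad / 1.5708 = -0.0764.

Request:
{"api": "move_arm", "payload": {"plan": [{"delta_pos": [0, 0, 0], "turn": [0, 0, -0.0382], "fingers": 1}, {"delta_pos": [0, 0, 0], "turn": [0, 0, -0.0764], "fingers": 1}, {"delta_pos": [0, 0, 0], "turn": [0, 0, -0.0764], "fingers": 1}]}}

```text
clock: 10.28
position: [0.5234, -0.0423, 0.0748]
ee_rot: [0.978, 0.209, 0.0, -0.0]
ft_force: [-0.7, 0.8, 2.4]
grip_width: 0.178
grasp_force: 39.8
```

Converted, -0.12 rad / 1.5708 = -0.0764.

Request:
{"api": "move_arm", "payload": {"plan": [{"delta_pos": [0, 0, 0], "turn": [0, 0, -0.0382], "fingers": 1}, {"delta_pos": [0, 0, 0], "turn": [0, 0, -0.0764], "fingers": 1}, {"delta_pos": [0, 0, 0], "turn": [0, 0, -0.0764], "fingers": 1}]}}

```text
clock: 10.65
position: [0.5232, -0.0426, 0.0746]
ee_rot: [0.964, 0.267, -0.0, -0.0]
ft_force: [0.4, -1.1, 0.1]
grip_width: 0.181
grasp_force: 39.6
```

Converted, -0.04 rad / 1.5708 = -0.0255.

Request:
{"api": "move_arm", "payload": {"plan": [{"delta_pos": [0, 0, 0], "turn": [0, 0, -0.0255], "fingers": 1}, {"delta_pos": [0, 0, 0], "turn": [0, 0, -0.0255], "fingers": 1}]}}

```text
clock: 10.9
position: [0.5232, -0.0426, 0.0746]
ee_rot: [0.958, 0.286, -0.0, -0.0]
ft_force: [-0.7, -0.2, 0.3]
grip_width: 0.18
grasp_force: 39.5
```

Converted, 0.001 m / 0.8 = 0.0013, -0.02 rad / 1.5708 = -0.0127.

Request:
{"api": "move_arm", "payload": {"plan": [{"delta_pos": [0, 0, 0.0013], "turn": [0, 0, -0.0127], "fingers": 1}, {"delta_pos": [0, 0, 0.0013], "turn": [0, 0, -0.0127], "fingers": 1}]}}

```text
clock: 11.15
position: [0.5232, -0.0426, 0.0736]
ee_rot: [0.955, 0.297, -0.0, -0.0]
ft_force: [0.4, 0.6, -0.7]
grip_width: 0.174
grasp_force: 39.4
```

```bash
python3 -c "
from h import *
o=get_obs();print(o['ft_force'],o['torque'],o['position'])"
```

```text
[ 0.41819308  0.60448728 -0.72166254] [-0.063313   -0.03455817 -0.03608904] [ 0.52319476 -0.04257415  0.0736077 ]
```

Converted, 0.003 m / 0.8 = 0.0038, 0.0015 m / 0.8 = 0.0019, -0.06 rad / 1.5708 = -0.0382.

Request:
{"api": "move_arm", "payload": {"plan": [{"delta_pos": [0, 0, 0], "turn": [0, 0, -0.0318], "fingers": 1}, {"delta_pos": [0, 0, 0.0019], "turn": [0, 0, -0.0382], "fingers": 1}, {"delta_pos": [0, 0, 0.0038], "turn": [0, 0, -0.0382], "fingers": 1}, {"delta_pos": [0, 0, 0.0038], "turn": [0, 0, -0.0382], "fingers": 1}]}}

```text
clock: 11.65
position: [0.5232, -0.0426, 0.0706]
ee_rot: [0.946, 0.325, -0.0, -0.0]
ft_force: [0.3, -0.9, -0.6]
grip_width: 0.18
grasp_force: 39.3
```

Converted, 0.0017 m / 0.8 = 0.0021, 0.001 m / 0.8 = 0.0013.

Request:
{"api": "move_arm", "payload": {"plan": [{"delta_pos": [0, 0, 0.0013], "turn": [0, 0, 0], "fingers": 1}, {"delta_pos": [0, 0, 0.0021], "turn": [0, 0, 0], "fingers": 1}, {"delta_pos": [0, 0, 0.0021], "turn": [0, 0, 0], "fingers": 1}]}}

```text
clock: 12.02
position: [0.5234, -0.0426, 0.0691]
ee_rot: [0.945, 0.326, 0.0, 0.0]
ft_force: [-0.1, 0.7, -1.0]
grip_width: 0.178
grasp_force: 39.3
```

Converted, 0.0015 m / 0.8 = 0.0019, 0.0007 m / 0.8 = 0.0009.

Request:
{"api": "move_arm", "payload": {"plan": [{"delta_pos": [0, 0, 0.0009], "turn": [0, 0, 0], "fingers": 1}, {"delta_pos": [0, 0, 0.0019], "turn": [0, 0, 0], "fingers": 1}, {"delta_pos": [0, 0, 0.0019], "turn": [0, 0, 0], "fingers": 1}]}}

```text
clock: 12.4
position: [0.5234, -0.0425, 0.0677]
ee_rot: [0.945, 0.326, 0.0, 0.0]
ft_force: [-1.5, 0.8, 1.3]
grip_width: 0.176
grasp_force: 39.6
```

```bash
python3 -c "
from h import *
o=get_obs();print(o['ft_force'],o['torque'],o['position'],o['joint_pos'])"
```

```text
[-1.46757289  0.83502266  1.2586523 ] [-0.00304488  0.22934817 -0.03987038] [ 0.52340104 -0.04253059  0.06768764] [ 0.47938476  0.34301497 -0.55586754  1.88734895  0.21686556  0.97069223
 -1.08066499]
```

Converted, 0.24 rad / 1.5708 = 0.1528.

Request:
{"api": "move_arm", "payload": {"plan": [{"delta_pos": [0, 0, 0], "turn": [0, 0, 0.0382], "fingers": 1}, {"delta_pos": [0, 0, 0], "turn": [0, 0, 0.0764], "fingers": 1}, {"delta_pos": [0, 0, 0], "turn": [0, 0, 0.1146], "fingers": 1}, {"delta_pos": [0, 0, 0], "turn": [0, 0, 0.1528], "fingers": 1}, {"delta_pos": [0, 0, 0], "turn": [0, 0, 0.1528], "fingers": 1}], "force": 60}}

```text
clock: 13.02
position: [0.5236, -0.0424, 0.0678]
ee_rot: [0.978, 0.211, 0.0, 0.0]
ft_force: [0.8, -0.2, 1.3]
grip_width: 0.174
grasp_force: 64.1
```

```bash
cat > s.py <<'E'
from h import *
o=get_obs();x=Rn.from_quat(o["ee_rot"]).as_matrix();print(o['ft_force'].round(2),o['torque'].round(3),o['position'].round(4),np.arctan2(x[1,0],x[0,0]).round(3),o["clock"])
E
python3 s.py
```

```text
[ 0.76 -0.21  1.32] [0.047 0.019 0.02 ] [ 0.5236 -0.0424  0.0678] 0.424 13.025
```

Converted, 0.24 rad / 1.5708 = 0.1528.

Request:
{"api": "move_arm", "payload": {"plan": [{"delta_pos": [0, 0, 0], "turn": [0, 0, 0.0382], "fingers": 1}, {"delta_pos": [0, 0, 0], "turn": [0, 0, 0.0764], "fingers": 1}, {"delta_pos": [0, 0, 0], "turn": [0, 0, 0.1146], "fingers": 1}, {"delta_pos": [0, 0, 0], "turn": [0, 0, 0.1528], "fingers": 1}, {"delta_pos": [0, 0, 0], "turn": [0, 0, 0.1528], "fingers": 1}]}}

```text
clock: 13.65
position: [0.5235, -0.0425, 0.0677]
ee_rot: [0.996, 0.093, 0.0, 0.0]
ft_force: [0.4, -0.1, 0.5]
grip_width: 0.176
grasp_force: 64.1
```

```bash
python3 s.py
```

```text
[ 0.39 -0.15  0.48] [ 0.129 -0.037  0.007] [ 0.5235 -0.0425  0.0677] 0.185 13.65
```

Converted, 0.0006 m / 0.8 = 0.0008, 0.0004 m / 0.8 = 0.0005, 0.24 rad / 1.5708 = 0.1528.

Request:
{"api": "move_arm", "payload": {"plan": [{"delta_pos": [0, 0, 0.0003], "turn": [0, 0, 0.0382], "fingers": 1}, {"delta_pos": [0, 0, 0.0005], "turn": [0, 0, 0.0764], "fingers": 1}, {"delta_pos": [0, 0, 0.0008], "turn": [0, 0, 0.1146], "fingers": 1}, {"delta_pos": [0, 0, 0.0008], "turn": [0, 0, 0.1528], "fingers": 1}, {"delta_pos": [0, 0, 0.0008], "turn": [0, 0, 0.1528], "fingers": 1}]}}

```text
clock: 14.28
position: [0.5239, -0.0426, 0.0676]
ee_rot: [1.0, -0.027, 0.001, 0.0]
ft_force: [-0.5, 0.2, 5.7]
grip_width: 0.175
grasp_force: 64.7
```

```bash
python3 s.py
```

```text
[-0.47  0.17  5.75] [ 0.007  0.128 -0.054] [ 0.5239 -0.0426  0.0676] -0.054 14.275
```

Converted, -0.0006 m / 0.8 = -0.0008, 0.24 rad / 1.5708 = 0.1528.

Request:
{"api": "move_arm", "payload": {"plan": [{"delta_pos": [0, 0, -0.0008], "turn": [0, 0, 0.0382], "fingers": 1}, {"delta_pos": [0, 0, -0.0008], "turn": [0, 0, 0.0764], "fingers": 1}, {"delta_pos": [0, 0, -0.0008], "turn": [0, 0, 0.1146], "fingers": 1}, {"delta_pos": [0, 0, -0.0008], "turn": [0, 0, 0.1528], "fingers": 1}, {"delta_pos": [0, 0, -0.0008], "turn": [0, 0, 0.1528], "fingers": 1}]}}

```text
clock: 14.9
position: [0.5233, -0.0427, 0.0675]
ee_rot: [0.989, -0.146, -0.0, 0.0]
ft_force: [0.7, 0.0, 1.6]
grip_width: 0.172
grasp_force: 64.1
```

```bash
python3 s.py
```

```text
[0.73 0.03 1.56] [-0.086 -0.021  0.011] [ 0.5233 -0.0427  0.0675] -0.294 14.9
```

0.83 rad from the drop. Continuing.

Converted, 0.24 rad / 1.5708 = 0.1528.

Request:
{"api": "move_arm", "payload": {"plan": [{"delta_pos": [0, 0, 0], "turn": [0, 0, 0.0382], "fingers": 1}, {"delta_pos": [0, 0, 0], "turn": [0, 0, 0.0764], "fingers": 1}, {"delta_pos": [0, 0, 0], "turn": [0, 0, 0.1146], "fingers": 1}, {"delta_pos": [0, 0, 0], "turn": [0, 0, 0.1528], "fingers": 1}, {"delta_pos": [0, 0, 0], "turn": [0, 0, 0.1528], "fingers": 1}]}}

```text
clock: 15.52
position: [0.5232, -0.0428, 0.0676]
ee_rot: [0.965, -0.264, -0.0, 0.0]
ft_force: [-1.8, -1.4, 2.5]
grip_width: 0.177
grasp_force: 64.2
```

```bash
python3 s.py
```

```text
[-1.78 -1.42  2.47] [-0.244  0.238 -0.   ] [ 0.5232 -0.0428  0.0676] -0.534 15.525
```

Converted, 0.15 rad / 1.5708 = 0.0955.

Request:
{"api": "move_arm", "payload": {"plan": [{"delta_pos": [0, 0, 0], "turn": [0, 0, 0.0318], "fingers": 1}, {"delta_pos": [0, 0, 0], "turn": [0, 0, 0.0637], "fingers": 1}, {"delta_pos": [0, 0, 0], "turn": [0, 0, 0.0955], "fingers": 1}, {"delta_pos": [0, 0, 0], "turn": [0, 0, 0.0955], "fingers": 1}]}}

```text
clock: 16.02
position: [0.5232, -0.0427, 0.0676]
ee_rot: [0.942, -0.335, -0.0, 0.0]
ft_force: [-1.5, -1.7, 2.5]
grip_width: 0.176
grasp_force: 64.3
```

```bash
python3 s.py
```

```text
[-1.46 -1.75  2.51] [-0.213  0.425 -0.012] [ 0.5232 -0.0427  0.0676] -0.684 16.025
```

Converted, 0.14 rad / 1.5708 = 0.0891.

Request:
{"api": "move_arm", "payload": {"plan": [{"delta_pos": [0, 0, 0], "turn": [0, 0, 0.0318], "fingers": 1}, {"delta_pos": [0, 0, 0], "turn": [0, 0, 0.0637], "fingers": 1}, {"delta_pos": [0, 0, 0], "turn": [0, 0, 0.0891], "fingers": 1}, {"delta_pos": [0, 0, 0], "turn": [0, 0, 0.0891], "fingers": 1}]}}

```text
clock: 16.52
position: [0.5231, -0.0427, 0.0676]
ee_rot: [0.916, -0.4, -0.0, 0.0]
ft_force: [-2.6, -0.9, 3.6]
grip_width: 0.175
grasp_force: 64.3
```

```bash
python3 s.py
```

```text
[-2.65 -0.94  3.63] [-0.253  0.602  0.034] [ 0.5231 -0.0427  0.0676] -0.824 16.525
```

Converted, -0.12 m / 0.8 = -0.15, -0.06 m / 0.8 = -0.075.

Request:
{"api": "move_arm", "payload": {"plan": [{"delta_pos": [0, 0, 0], "turn": [0, 0, 0], "fingers": 0.7}, {"delta_pos": [0, 0, 0], "turn": [0, 0, 0], "fingers": 0.6}, {"delta_pos": [0, 0, 0], "turn": [0, 0, 0], "fingers": 0.5}, {"delta_pos": [0, 0, 0], "turn": [0, 0, 0], "fingers": 0.5}, {"delta_pos": [0, 0, -0.025], "turn": [0, 0, 0], "fingers": 0.5}, {"delta_pos": [0, 0, -0.075], "turn": [0, 0, 0], "fingers": 0.4}, {"delta_pos": [0, 0, -0.15], "turn": [0, 0, 0], "fingers": 0.3}, {"delta_pos": [0, 0, -0.15], "turn": [0, 0, 0], "fingers": 0.2}, {"delta_pos": [0, 0, -0.15], "turn": [0, 0, 0], "fingers": 0.2}]}}

```text
clock: 17.65
position: [0.5232, -0.0426, 0.1874]
ee_rot: [0.916, -0.401, 0.0, 0.0]
ft_force: [-0.6, 0.0, -1.2]
grip_width: 0.801
grasp_force: 0.0
```

Run:
```python
from h import *
o,c=wrist();print(o["position"],o["ft_force"])
P=cloud(c);hsv=cv2.cvtColor(c["color"],cv2.COLOR_RGB2HSV);H,S,V=cv2.split(hsv)
m=(S<90)&(V>110)&(P[...,2]>.076)&(P[...,2]<.09)
ys,xs=np.nonzero(m);W=np.array([plane(c,x,y,.082)[:2] for x,y in zip(xs,ys)])
near=np.hypot(*(W-[.5225,-.043]).T)<.03;W=W[near];vx,vy,_,_=cv2.fitLine(W.astype(np.float32),cv2.DIST_L2,0,.0001,.0001).ravel()
print("line",len(W),W.mean(0),np.arctan(vy/vx),"top z",np.median(P[m][near][:,2]))
red=((H<6)|(H>174))&(S>130)&(V>60)&(np.hypot(P[...,0]-.5225,P[...,1]+.043)<.03)&(P[...,2]<.06)
Q=P[red];print("flange z",np.median(Q[:,2]),np.percentile(Q[:,2],[10,90]))
s=camera("side");a=camera("scene")
def cr(c):
    q=c["R"]@np.array([.52,-.043,.06])+c["t"];u,v=int(q[0]/q[2]*c["fx"]+c["cx"]),int(q[1]/q[2]*c["fy"]+c["cy"]);return cv2.resize(c["color"][v-40:v+40,u-40:u+40],(390,390),interpolation=cv2.INTER_CUBIC)
save("end.png",np.hstack([cr(a),cr(s)]))
```

```text
[ 0.52321205 -0.04259406  0.18737259] [-0.55672955  0.02076798 -1.16447765]
line 285 [ 0.52088093 -0.04114933] -0.8065565 top z 0.08293400260524039
flange z 0.050479315931702705 [0.04964131 0.05145119]
```

View pics/end.png

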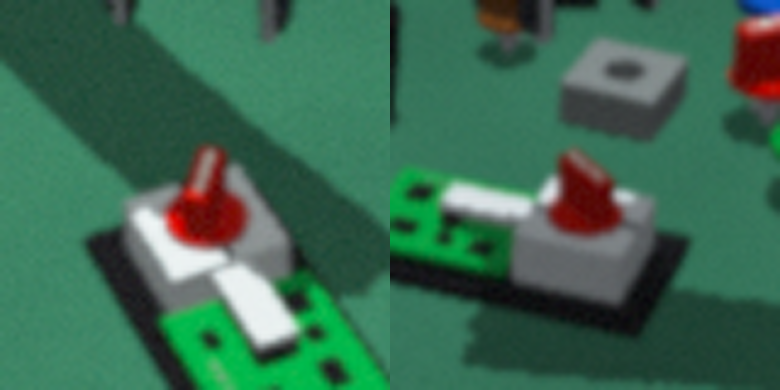

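The end crops show the knob upright with its flange flat on the collar. The flange top measures z = 0.0505 (0.050 expected), the bar has not sprung back, and the rest is empty.

```bash
python3 -c "
from workcell import hand_in
print(hand_in())"
```

```text
the job is handed in; nothing more can be done
None
```

The red knob is in the brass socket, turned about 1.3 rad clockwise from the drop, flange down on the collar and released. It is handed in at about 18 s; I could not read the socket's draw-up directly, and no verdict came back.

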